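Set a ring carrier plate against the dowels and stop of the gluing machine's loading bed

TASK

The last job left its brass spacer sleeve on the end-stop rod of the loading bed. Slide it off the open end of the rod and lay it down on its side in the empty pocket of the blue spacer tray without dropping it; then push the blue carrier plate of rings along the bed until it is square and fully home against both dowels and the bare tip of the stop rod, and let go. Leave everything else on the bench where it is.

Things in the scene. Friction and masses are not known exactly. Their poses are not given: they have to be found in the camera images.
- bed: Fixed aluminium loading bed, slab spanning x -85..85, y -160..130 mm, top face 20 mm above the bench. Origin at bench height, x away from the robot (turned up to 0.3 rad), y left. The plate is home, its far long side on both dowels and its left end on the rod tip, when its centre is at x = 8, y = 10 mm of the bed, axes parallel. Dark end block at x -26..18, y 102..128, 34 mm tall.
- dowel_right (a point): Top centre of the right dowel: steel pin, diameter 10, 26 mm tall above the slab, at x = 45, y = -30 mm of the bed, whose axes it shares. The plate touches its robot side (x = 40).
- dowel_left (a point): Top centre of the left dowel, the same, at x = 45, y = 50 mm of the bed.
- stop_tip (a point): Centre of the open tip of the stop rod, at x = -4, y = 70 mm of the bed, 16 mm above the slab; the bed's axes. The rod, steel, diameter 10, runs level from here 32 mm along +y to the end block's face, where it is fixed. A skewed plate pressed on it can jam: square the plate on the dowels some 10 mm before it, then slide it up.
- plate_mid (a point): Centre, half-way up, of the loose carrier plate: 64 (x) x 120 (y) x 20 mm thick, 0.3 to 0.5 kg, blue with a white top in which small gold rings stand (fixed, 9 mm proud). z up. It lies loosely on the bed, skewed up to 0.25 rad, 60 to 80 mm short of its place along the bed's y and 15 to 30 mm short along the bed's x. It slides with ordinary friction (a push of 3 to 20 N).
- sleeve_mid (a point): Centre of the loose brass spacer sleeve: tube, outer diameter 24, bore 14, length 46 mm, 0.13 kg, y along its axis. It hangs level on the stop rod, its centre 2 mm below the rod's axis, at most 4 mm off the end block, and sticks out 14 to 18 mm past the rod's tip; drawn 34 mm along the bed's -y it is clear of the rod. Its underside is 2 mm above the slab.
- tray_pocket (a point): Centre of the floor of the empty pocket of the fixed blue spacer tray, 10 mm above the bench. Pocket 106 (x) x 116 (y) mm, walls 20 mm above its floor, 12 mm thick; on its +x side a 52 mm wide ledge holds two spare steel spacers (up to 40 mm above the bench). It stands left or right of the bed, x away from the robot, turned up to 0.3 rad.
- blank: Bystander: loose gold ring, diameter 22, height 6 mm, lying on the bed's far margin behind the dowels; origin under its centre.
- hex_key: Bystander: hex key lying on the bench just beyond the bed's far side, 90 mm long, 6 mm high. Also to be left alone: a shorter grey plate without rings (64 x 104 x 20 mm) on the bench on the robot's side of the bed, its centre 165 mm from the bed's origin; and jars, a bottle, pliers and a screwdriver, all more than 0.75 m ahead of the robot.
Not all that is in view belongs to the job. What is shaped like the part that bears plate_mid but green is not meant. Of the things shaped like the part that bears sleeve_mid, the brass one is meant.

How it is judged:
By the outcome, as a careful person would: the job done as asked, in the order asked, and still so for the second after the job is handed in, with the robot touching nothing.
It also fails if it takes over 69 s, if anything falls off the work surface, if the arm or the gripper's body presses on something with over 40 N, if the wrist force passes 120 N, or if a joint passes its speed limit or range.

ROBOT

A 6-joint arm with a two-finger parallel gripper is mounted at the origin on the work surface. World frame = base frame: x ahead of the robot, y to its left, z up, the work surface at z = 0. Lengths are in mm, angles in degrees, forces in N, time in s.
With the tool pointing down it reaches from about 350 to 850 mm from the base axis. Payload 8.1 kg.
Tool frame: the origin (TCP) lies at the very end of the fingers, on their centre line; the grasp point (between the pads) lies 19 mm behind it; z points along the fingers, y is the direction in which the jaws open and shut (so a half turn about z gives the same grasp; the last joint's range is limited). The gripper opens to 85 mm and grips with 20 to 120 N. Pads are 22 mm wide; open, the fingers measure 114 mm over their backs; the gripper's body (76 mm by 85 mm) begins 54 mm behind the grasp point. The pads swing forward as they close: fully open they stand 13 mm farther back than shut.
Start: joints at [-74.106, 7.471, 85.268, -0, 87.261, -4.893], TCP at [212.956, -560.941, 231.292] pointing down, gripper open.
Joint ranges: [-169.43, 169.43], [-51.17, 129.36], [1.28, 143.12], [-76.62, 256.62], [0, 156.53], [-152.29, 152.29]. Speed limits (degrees/s): [136.94, 136.94, 159.86, 180, 180, 180].

INTERFACE

Orientations are given as [roll, pitch, yaw] about the fixed x, y, z axes, in that order (R = Rz(yaw) Ry(pitch) Rx(roll)).
In Python, from bench import r gives the robot as it stands.
- The arm moves only by the shell command python3 -m jog 'ROWS' [OPENING] [FORCE]. ROWS is JSON, a list of rows, each a list of 6 numbers: the shift along the tool's x, y, z normalised to -1 to 1, where 1 is 0.25 m, then the turn, a rotation vector about the tool's x, y, z normalised to -1 to 1, where 1 is pi rad. In form: [[x, y, z, ax, ay, az], ...]. A call has 1 to 10 rows; each row is the pose to reach, as a shift and turn from the pose commanded when the call began, along the tool's axes at that moment, turning the shorter way round; what a row does not reach only later rows make up. A row lasts 1/10 s, in which the tool goes at most 50 mm and 8.59 degrees, less where a joint would pass 70% of its speed; a pose out of reach is approached as far as the arm can. A call with a number of a shift or a turn outside -1 to 1 is refused whole. A call with a gripper value outside its range is refused whole. OPENING is the opening, from 0 (shut) to 1 (fully open), set as the call begins (- or left out, the last holds). The fingers move at their own pace and stop on an object; FORCE is the grip in N (left out, the last holds). Time passes only in rows, so rows that repeat a pose let the fingers close. It gives the time, the measured TCP pose, the force and the opening at its end, in the units of the state.
- r.sense(): the state, without advancing time (a new reading comes with each control period).
- r.snapshot(name): name is "scene" or "top" or "wrist"; returns a dict with "pixels" (384x512x3 uint8, red, green, blue), "intrinsics" (3x3 intrinsics, pixels), "dist" ([k1, k2, p1, p2, k3] as OpenCV has them; the pictures are not rectified), "extrinsics" (4x4, takes a point from camera to world coordinates). Camera axes: x right, y down, z forward; pixel columns grow to the right and rows downward; lengths in mm; the calibration is good to about 2 mm. A picture is of the moment at which its call begins. There is no depth.
- r.hand_in(): hands the job in, once; it reports no verdict.
The state is a dict: "time": time; "joint_pos": joint angles; "qd": joint speeds; "joint_efforts": joint torques, N m; "tool_pos": TCP position; "tcp_rot": TCP orientation; "ft_force": force on the tool from outside, world axes, zero at the start; "wrist_torque": the same for the moment, N m; "finger_gap": finger opening in mm.
Only numpy, scipy, OpenCV 4.12 (cv2) and the standard library are available. Lean on these libraries where they do the work, as an engineer would, in place of code of your own. Each camera call takes 0.05 s, during which the arm holds its last target.

## Working session

There is one attempt and no reset: what is moved stays moved. The work goes in short steps, Python scripts to look and compute and a shell command to move; the robot and the scene stay as the last step left them, time stands still between calls to the robot, and variables do not carry over. Pictures are saved under pics/ and viewed, and the job is handed in when it is done.

```bash
ls; mkdir -p pics
python3 - <<'E'
from bench import r
import cv2,json
print(r.sense())
for n in ["scene","top","wrist"]:
    s=r.snapshot(n); cv2.imwrite(f"pics/{n}0.png",s["pixels"][:,:,::-1]); print(n,s["intrinsics"].tolist(),s["dist"],s["extrinsics"].round(3).tolist())
E
```

```text
pics
{'time': 0.0, 'joint_pos': array([-7.41061182e+01,  7.51482457e+00,  8.53290732e+01, -9.87820707e-04,
        8.72598031e+01, -4.89174532e+00]), 'qd': array([ 0.0621454 , -0.00937428, -0.07102486, -0.05327855, -0.03703989,
        0.02556622]), 'joint_efforts': array([ 9.44142594e-04, -5.69398069e+01, -5.00552559e+01, -1.53831497e-04,
        1.45626845e-02, -1.44214675e-05]), 'tool_pos': array([ 212.80393391, -560.42062051,  230.24934169]), 'tcp_rot': array([-1.79896593e+02, -7.85991119e-03,  2.07856681e+01]), 'ft_force': array([0.09689458, 0.05225285, 0.62878727]), 'wrist_torque': array([-0.00170996,  0.07892187,  0.01021078]), 'finger_gap': 85.46553455394908}
scene [[426.8226814394902, 0.0, 252.05267314105788], [0.0, 426.8226814394902, 192.1082225223342], [0.0, 0.0, 1.0]] [-0.1648662  0.         0.         0.         0.       ] [[0.694, 0.537, -0.479, 1062.929], [0.719, -0.532, 0.447, -526.9], [-0.015, -0.655, -0.756, 928.693], [0.0, 0.0, 0.0, 1.0]]
top [[390.78023985395663, 0.0, 258.4824020522563], [0.0, 390.78023985395663, 195.2504849503517], [0.0, 0.0, 1.0]] [-0.06135947  0.          0.          0.          0.        ] [[0.024, -0.983, 0.18, 373.973], [-0.999, -0.028, -0.019, -4.276], [0.023, -0.18, -0.983, 880.623], [0.0, 0.0, 0.0, 1.0]]
wrist [[345.18873768838546, 0.0, 255.27836397079406], [0.0, 345.18873768838546, 195.613109582372], [0.0, 0.0, 1.0]] [-0.06892486  0.          0.          0.          0.        ] [[0.357, -0.901, -0.248, 274.355], [-0.934, -0.344, -0.093, -537.504], [-0.002, 0.265, -0.964, 372.802], [0.0, 0.0, 0.0, 1.0]]
```

View pics/scene0.png

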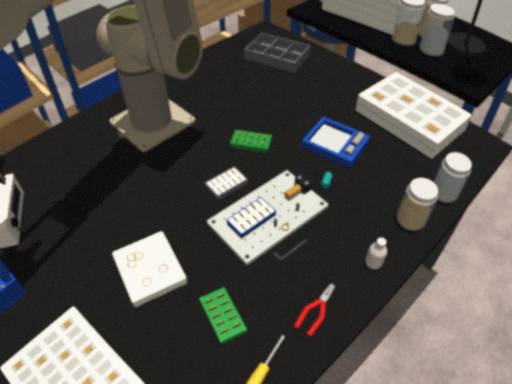

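View pics/top0.png

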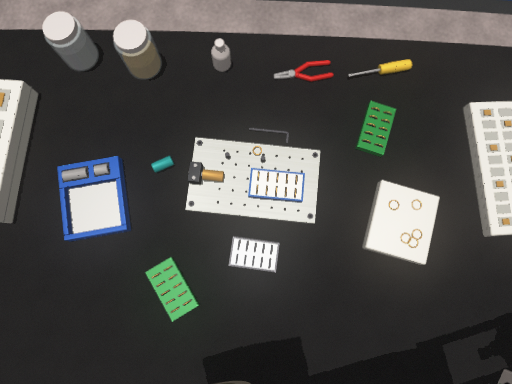

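View pics/wrist0.png

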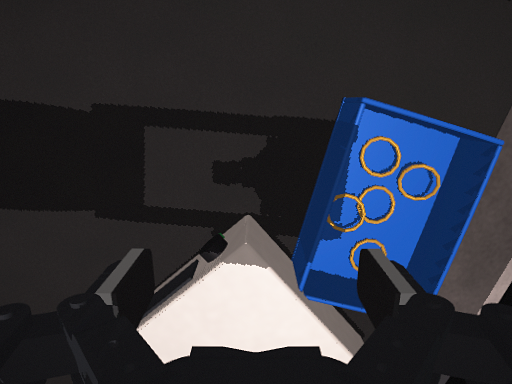

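The views show the bed around top (254,180) and the brass sleeve on the rod at top (212,176). The blue-edged plate is at (277,184) and the blue tray at (93,200). Lookalikes:
- **Sleeve:** teal tube at (162,164), which is not meant, and the steel spacers at (75,174) and (101,169) in the tray.
- **Plate:** green plates at (377,128) and (172,289), and the grey plate at (254,254), none of them meant.
- **Tray:** the white tray at (402,222) and the blue bin in the wrist view are not meant.

Next, a close crop and a first measurement.

```bash
cat > h.py <<'E'
import numpy as np, cv2
from bench import r
def ray(s,px):
    p=cv2.undistortPoints(np.array(px,float).reshape(-1,1,2),s["intrinsics"],np.array(s["dist"])).reshape(-1,2)
    d=np.c_[p,np.ones(len(p))]@s["extrinsics"][:3,:3].T
    return s["extrinsics"][:3,3],d
def onz(s,px,z):
    c,d=ray(s,px); return c+d*((z-c[2])/d[:,2])[:,None]
def proj(s,P):
    E=np.linalg.inv(s["extrinsics"]); rv,_=cv2.Rodrigues(E[:3,:3])
    return cv2.projectPoints(np.array(P,float).reshape(-1,1,3),rv,E[:3,3],s["intrinsics"],np.array(s["dist"]))[0].reshape(-1,2)
def crop(s,name,x0,y0,x1,y1,k):
    im=cv2.resize(s["pixels"][y0:y1,x0:x1,::-1],None,fx=k,fy=k,interpolation=cv2.INTER_CUBIC); cv2.imwrite("pics/"+name,im)
E
python3 - <<'E'
from h import *
s=r.snapshot("top"); np.savez("top0.npz",**s)
crop(s,"c1.png",180,130,330,230,5); crop(s,"c2.png",50,150,135,245,6)
E
```

```text
(no output)
```

View pics/c1.png

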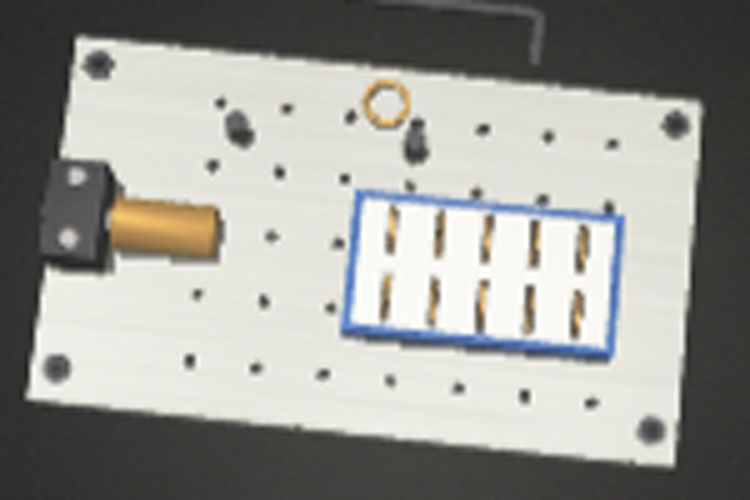

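View pics/c2.png

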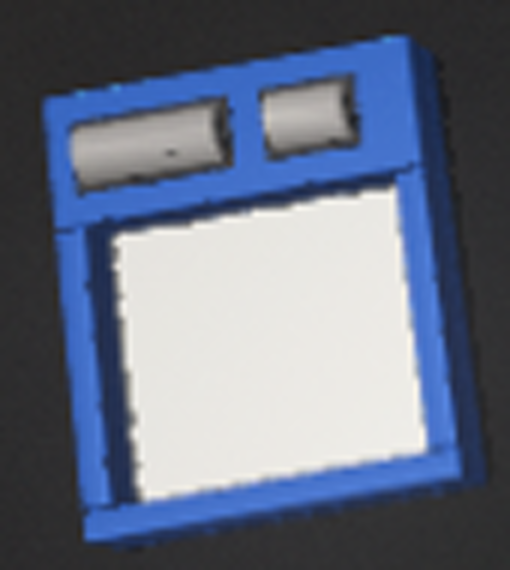

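Run:
```python
from h import *
s=dict(np.load("top0.npz"))
hsv=cv2.cvtColor(s["pixels"],cv2.COLOR_RGB2HSV)
f=lambda P,x0,y0,k:[((x+.5)/k-.5+x0,(y+.5)/k-.5+y0) for x,y in P]
W=onz(s,f([(78,37),(702,100),(676,466),(28,400)],180,130,5),20)[:,:2]
B=np.array([(85,130),(85,-160),(-85,-160),(-85,130)],float)
# rigid fit
def fit(B,W):
    b=B-B.mean(0);w=W-W.mean(0); a=np.arctan2((b[:,0]*w[:,1]-b[:,1]*w[:,0]).sum(),(b*w).sum())
    R=np.array([[np.cos(a),-np.sin(a)],[np.sin(a),np.cos(a)]]); return R,W.mean(0)-R@B.mean(0),a
R,t,a=fit(B,W); print("bed",t,np.degrees(a),"res",(B@R.T+t-W).round(1).tolist())
inv=lambda p:(np.asarray(p)[:,:2]-t)@R
# checks
print("dowels",inv(onz(s,f([(236,115),(417,125)],180,130,5),46)))
sl=onz(s,f([(110,198),(220,206),(218,262),(108,250)],180,130,5),34); print("sleeve silhouette@axis",inv(sl))
pl=onz(s,f([(357,190),(624,216),(612,348),(343,325)],180,130,5),40); P=inv(pl);print("plate",P,P.mean(0),np.linalg.norm(np.diff(P,axis=0),axis=1))
# plate mask check
m=cv2.inRange(hsv,(95,120,60),(125,255,255)); 
n,l,st,c=cv2.connectedComponentsWithStats(m); print([(st[i].tolist()) for i in range(1,n) if st[i,4]>60])
T=onz(s,f([(85,228),(398,180),(440,450),(100,512)],50,150,6),30); print("rim in",T.round(1).tolist(),np.linalg.norm(np.diff(T,axis=0),axis=1))
T=onz(s,f([(44,100),(408,36),(462,480),(85,540)],50,150,6),30); print("rim out",T.round(1).tolist(),np.linalg.norm(np.diff(T,axis=0),axis=1))
T=onz(s,f([(115,235),(398,186),(428,450),(140,503)],50,150,6),10); print("floor",T.round(1).tolist(),np.linalg.norm(np.diff(T,axis=0),axis=1))
```

```text
bed [569.47567952   5.73266228] -4.261647727939109 res [[0.3, 0.7], [-0.0, -0.6], [-0.1, -0.4], [-0.2, 0.3]]
dowels [[ 47.67379022  50.41765485]
 [ 51.49776303 -29.77376851]]
sleeve silhouette@axis [[  7.21564227 102.89074395]
 [  8.62813422  53.78916217]
 [-16.79315155  51.74035258]
 [-16.40488565 100.80034194]]
plate [[  20.72603416   -6.23190636]
 [  21.31270133 -125.25567712]
 [ -38.50936863 -124.57838636]
 [ -40.41460211   -6.34224324]] [ -9.22130881 -65.60205327] [119.0252166   59.8259039  118.25149239]
[[57, 156, 74, 86, 2261], [249, 168, 55, 33, 109]]
rim in [[534.7, 414.4, 30.0], [556.2, 298.3, 30.0], [456.2, 274.0, 30.0], [429.8, 397.0, 30.0]] [117.99358674 102.85039832 125.86798236]
rim out [[583.3, 435.8, 30.0], [611.6, 299.7, 30.0], [445.6, 265.0, 30.0], [419.5, 401.5, 30.0]] [139.07816514 169.60433772 138.9518324 ]
floor [[536.1, 412.3, 10.0], [558.1, 305.2, 10.0], [458.0, 285.0, 10.0], [435.0, 391.7, 10.0]] [109.26361081 102.10095299 109.10966915]
```

Bed yaw is -4.3° and its residuals are under 1 mm. The brass sleeve spans about y 53..101 in the bed, as described, and the plate is 75 mm short in y and 17 mm short in x. The tray pocket is near (496.5, 346), turned about 10.8°. Next step is to write a delta helper and fly to above the sleeve.

```bash
cat >> h.py <<'E'
from scipy.spatial.transform import Rotation as Ro
BT=np.array([569.5,5.7]); BA=np.radians(-4.26)
def bed2w(x,y): c,s_=np.cos(BA),np.sin(BA); return BT+np.array([c*x-s_*y,s_*x+c*y])
def w2bed(p): d=np.asarray(p)[...,:2]-BT; c,s_=np.cos(BA),np.sin(BA); return np.stack([c*d[...,0]+s_*d[...,1],-s_*d[...,0]+c*d[...,1]],-1)
def delta(p,yaw,cmd=None):
    st=r.sense(); R0=Ro.from_euler('xyz',st["tcp_rot"],degrees=True)
    d=R0.inv().apply(np.array(p)-st["tool_pos"])/250
    R1=Ro.from_euler('xyz',[180,0,yaw],degrees=True)
    return d.round(4),((R0.inv()*R1).as_rotvec()/np.pi).round(4)
def stat():
    st=r.sense(); print("t",round(st["time"],2),"tcp",st["tool_pos"].round(1),"bed",w2bed(st["tool_pos"]).round(1),"rot",st["tcp_rot"].round(2),"F",st["ft_force"].round(1),"gap",round(st["finger_gap"],1))
E
python3 - <<'E'
from h import *
p=bed2w(-4,45);print(p)
print(delta([*p,220],85.74))
E
```

```text
[568.85376545  50.87280577]
(array([ 2.1994, -1.7812,  0.0448]), array([-3.000e-04, -2.000e-04, -3.608e-01]))
```

```bash
python3 -m jog '[[0.95,-0.77,0,0,0,0],[0.95,-0.77,0,0,0,0],[0.95,-0.77,0,0,0,0],[0.95,-0.77,0,0,0,0],[0.95,-0.77,0,0,0,0],[0.95,-0.77,0,0,0,0],[0.95,-0.77,0,0,0,0]]' 0.55; python3 -m jog '[[0.95,-0.77,0,0,0,0],[0.95,-0.77,0,0,0,0],[0.95,-0.77,0,0,0,0],[0.95,-0.77,0,0,0,0],[0.95,-0.77,0,0,0,0],[0.95,-0.77,0,0,0,0],[0.95,-0.77,0,0,0,0]]'
python3 - <<'E'
from h import *
stat();p=bed2w(-4,45)
print(delta([*p,220],85.74))
E
```

```text
time: 0.9
tool_pos: [368.8, -292.4, 231.3]
tcp_rot: [-179.9, -0.1, 21.1]
ft_force: [0.2, -0.4, -0.4]
finger_gap: 47.0
time: 1.6
tool_pos: [522.0, -28.3, 231.0]
tcp_rot: [-179.9, -0.0, 21.0]
ft_force: [-0.5, -0.3, -0.7]
finger_gap: 46.9
t 1.6 tcp [522.  -28.3 231. ] bed [-44.8 -37.5] rot [-1.7993e+02 -5.0000e-02  2.1050e+01] F [-0.5 -0.3 -0.7] gap 46.9
(array([ 0.2885, -0.2284,  0.0445]), array([-2.000e-04, -5.000e-04, -3.594e-01]))
```

```bash
python3 -m jog '[[0.29,-0.23,0.04,0,0,-0.36],[0.29,-0.23,0.04,0,0,-0.36],[0.29,-0.23,0.04,0,0,-0.36],[0.29,-0.23,0.04,0,0,-0.36],[0.29,-0.23,0.04,0,0,-0.36],[0.29,-0.23,0.04,0,0,-0.36],[0.29,-0.23,0.04,0,0,-0.36],[0.29,-0.23,0.04,0,0,-0.36],[0.29,-0.23,0.04,0,0,-0.36],[0.29,-0.23,0.04,0,0,-0.36]]'
python3 - <<'E'
from h import *
stat()
s=r.snapshot("wrist"); np.savez("w1.npz",**s); cv2.imwrite("pics/w1.png",s["pixels"][:,:,::-1])
E
```

```text
time: 2.6
tool_pos: [567.8, 46.2, 221.1]
tcp_rot: [-180.0, 0.0, 85.4]
ft_force: [-0.2, 0.7, -0.3]
finger_gap: 47.4
t 2.6 tcp [567.8  46.2 221.1] bed [-4.7 40.3] rot [-1.7998e+02  1.0000e-02  8.5390e+01] F [-0.2  0.7 -0.3] gap 47.4
```

View pics/w1.png

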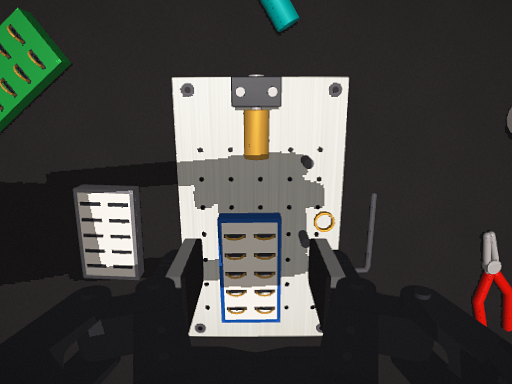

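The brass sleeve shows at (257,133), with the block above it and the teal decoy at (280,12). I'll refine with this view.

Run:
```python
from h import *
s=dict(np.load("w1.npz"))
crop(s,"w1c.png",165,65,360,215,4)
hsv=cv2.cvtColor(s["pixels"],cv2.COLOR_RGB2HSV)
m=cv2.inRange(hsv,(10,110,60),(28,255,255)); m[:100]=0;m[165:]=0;m[:,:230]=0;m[:,285:]=0
ys,xs=np.nonzero(m); print("sleeve px",xs.min(),xs.max(),ys.min(),ys.max())
for row in (112,125,140,150):
    c=np.nonzero(m[row])[0]; print(row,c.min(),c.max(),w2bed(onz(s,[(c.min()-.5,row),(c.max()+.5,row)],34)).round(1).tolist())
print("ends",w2bed(onz(s,[(257,ys.min()-.5)],46)),w2bed(onz(s,[(257,ys.max()+.5)],30)))
print("slab far",w2bed(onz(s,[(173.5,77),(348.5,76.5)],20)))
print("plate",w2bed(onz(s,[(219,214),(281,214),(281,321),(222,321)],40)).round(1).tolist())
```

```text
sleeve px 244 268 109 159
112 244 268 [[-16.6, 96.8], [6.7, 96.7]]
125 244 268 [[-16.7, 84.8], [6.8, 84.7]]
140 244 268 [[-16.9, 70.7], [6.8, 70.7]]
150 244 267 [[-17.0, 61.2], [5.9, 61.1]]
ends [[ -4.0635454  100.15684705]] [[-4.12735369 51.31554934]]
slab far [[-83.49273425 129.7106091 ]
 [ 83.49476617 129.62543392]]
plate [[-41.8, -1.1], [19.4, -1.4], [21.6, -124.6], [-42.9, -124.4]]
```

View pics/w1c.png

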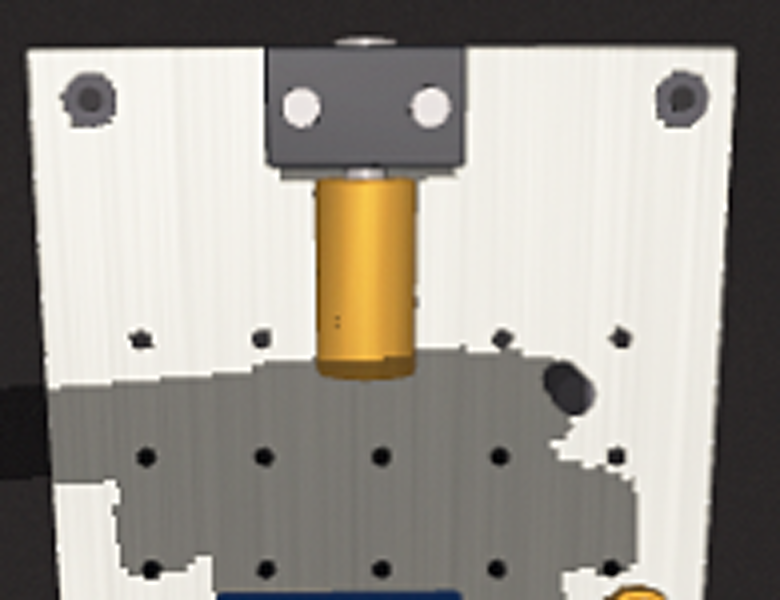

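Run:
```python
from h import *
stat();p=bed2w(-4.5,68)
print(p,delta([*p,80],85.74))
```

```text
t 2.65 tcp [567.8  46.4 221.2] bed [-4.8 40.4] rot [-1.7999e+02  1.0000e-02  8.5410e+01] F [ 0.5 -0.5 -0.5] gap 46.7
[570.0636453   73.84640346] (array([1.103e-01, 5.000e-04, 5.647e-01]), array([-0.0001,  0.0001, -0.0018]))
```

```bash
python3 -m jog '[[0.11,0,0.2,0,0,-0.002],[0.11,0,0.4,0,0,-0.002],[0.11,0,0.5645,0,0,-0.002],[0.11,0,0.5645,0,0,-0.002],[0.11,0,0.5645,0,0,-0.002],[0.11,0,0.5645,0,0,-0.002]]'
python3 - <<'E'
from h import *
stat();p=bed2w(-4.5,68)
print(p,delta([*p,24],85.74))
s=r.snapshot("wrist"); cv2.imwrite("pics/w2.png",s["pixels"][:,:,::-1])
E
```

```text
time: 3.25
tool_pos: [572.3, 74.3, 83.8]
tcp_rot: [179.7, -0.0, 85.9]
ft_force: [0.1, -0.2, 0.5]
finger_gap: 47.2
t 3.25 tcp [572.3  74.3  83.8] bed [-2.3 68.6] rot [ 1.7972e+02 -3.0000e-02  8.5900e+01] F [ 0.1 -0.2  0.5] gap 47.2
[570.0636453   73.84640346] (array([-0.0026, -0.0101,  0.239 ]), array([ 0.0016, -0.0002,  0.0009]))
```

View pics/w2.png

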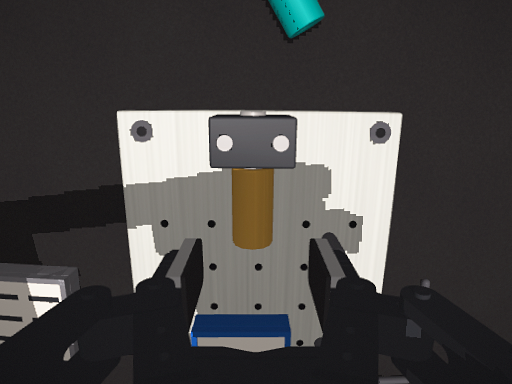

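```bash
python3 -m jog '[[0,0,0.04,0,0,0],[0,0,0.04,0,0,0]]'
python3 - <<'E'
from h import *
stat();p=bed2w(-4.5,68)
print(p,delta([*p,24],85.74))
s=r.snapshot("wrist"); print(proj(s,[[*bed2w(-4.5,54),34],[*bed2w(-16.5,54),34],[*bed2w(7.5,54),34]]))
E
```

```text
time: 3.5
tool_pos: [570.2, 74.4, 70.5]
tcp_rot: [179.9, -0.0, 85.9]
ft_force: [-0.1, 0.3, -0.0]
finger_gap: 47.1
t 3.5 tcp [570.2  74.4  70.5] bed [-4.4 68.5] rot [ 1.7995e+02 -1.0000e-02  8.5930e+01] F [-0.1  0.3 -0. ] gap 47.1
[570.0636453   73.84640346] (array([-0.0022, -0.0005,  0.1859]), array([ 0.0003, -0.    ,  0.001 ]))
[[256.85246842 249.90397646]
 [235.53742423 249.796564  ]
 [278.15832298 249.98266565]]
```

Run:
```python
from h import *
s=r.snapshot("wrist");hsv=cv2.cvtColor(s["pixels"],cv2.COLOR_RGB2HSV)
m=cv2.inRange(hsv,(10,110,60),(28,255,255));m[:150]=0;m[265:]=0;m[:,:215]=0;m[:,300:]=0
for row in (180,200,220,235):
    c=np.nonzero(m[row])[0]; print(row,c.min(),c.max(),w2bed(onz(s,[(c.min()-.5,row),(c.max()+.5,row)],36)).round(1).tolist())
ys=np.nonzero(m.any(1))[0];print(ys.min(),ys.max(),w2bed(onz(s,[(257,ys.max()+.5)],27)))
stat()
```

```text
180 235 279 [[-16.8, 94.7], [6.8, 94.8]]
200 235 278 [[-16.9, 83.8], [6.5, 83.9]]
220 236 278 [[-16.5, 72.5], [6.8, 72.6]]
235 236 277 [[-16.6, 63.8], [6.4, 63.9]]
173 259 [[-4.63459845 44.71880627]]
t 3.6 tcp [569.9  74.4  70.4] bed [-4.7 68.6] rot [179.99  -0.    85.94] F [0.3 0.2 0.1] gap 47.2
```

```bash
python3 -m jog '[[0,0,0.1,0,0,0],[0,0,0.15,0,0,0],[0,0,0.175,0,0,0],[0,0,0.185,0,0,0],[0,0,0.185,0,0,0],[0,0,0.185,0,0,0]]'; python3 -c "
from h import *
stat()"
```

```text
time: 4.2
tool_pos: [570.5, 74.5, 24.7]
tcp_rot: [179.9, -0.0, 85.9]
ft_force: [-0.3, 0.5, 0.3]
finger_gap: 46.9
t 4.2 tcp [570.5  74.5  24.7] bed [-4.1 68.7] rot [ 1.7994e+02 -1.0000e-02  8.5950e+01] F [-0.3  0.5  0.3] gap 46.9
```

Close on the sleeve with a moderate grip.

```bash
python3 -m jog '[[0,0,0,0,0,0],[0,0,0,0,0,0],[0,0,0,0,0,0],[0,0,0,0,0,0],[0,0,0,0,0,0],[0,0,0,0,0,0],[0,0,0,0,0,0],[0,0,0,0,0,0]]' 0.1 40
python3 - <<'E'
from h import *
stat()
s=r.snapshot("wrist"); cv2.imwrite("pics/w3.png",s["pixels"][:,:,::-1])
E
```

```text
time: 5.0
tool_pos: [570.4, 74.5, 24.7]
tcp_rot: [179.9, -0.0, 86.0]
ft_force: [-1.2, 0.6, 6.2]
finger_gap: 22.7
t 5.0 tcp [570.4  74.5  24.7] bed [-4.2 68.7] rot [ 1.7994e+02 -1.0000e-02  8.5950e+01] F [-1.2  0.6  6.2] gap 22.7
```

View pics/w3.png

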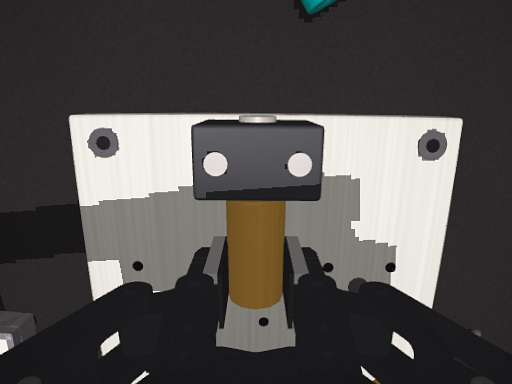

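```bash
python3 -m jog '[[0,0,-0.004,0,0,0],[0,0,-0.008,0,0,0],[0,0,-0.008,0,0,0],[0,0,-0.008,0,0,0]]' 0.1 60; python3 -c "
from h import *
stat()"
```

```text
time: 5.45
tool_pos: [569.6, 74.4, 25.6]
tcp_rot: [-180.0, 0.0, 85.9]
ft_force: [0.4, -0.2, -1.4]
finger_gap: 22.5
t 5.45 tcp [569.6  74.4  25.6] bed [-5.  68.6] rot [-1.7997e+02  1.0000e-02  8.5950e+01] F [ 0.4 -0.2 -1.4] gap 22.5
```

The reading of -1.4 N matches the sleeve's weight, so it hangs free of the rod. Next I'll draw it off along -y.

```bash
python3 -m jog '[[-0.02,0,0,0,0,0],[-0.04,0,0,0,0,0],[-0.06,0,0,0,0,0],[-0.08,0,0,0,0,0],[-0.08,0,0,0,0,0]]';python3 -m jog '[[-0.02,0,0,0,0,0],[-0.04,0,0,0,0,0],[-0.06,0,0,0,0,0],[-0.08,0,0,0,0,0],[-0.09,0,0,0,0,0],[-0.09,0,0,0,0,0],[-0.09,0,0,0,0,0]]'
python3 - <<'E'
from h import *
stat()
s=r.snapshot("wrist"); cv2.imwrite("pics/w4.png",s["pixels"][:,:,::-1])
E
```

```text
time: 5.95
tool_pos: [568.5, 53.7, 26.0]
tcp_rot: [180.0, 0.0, 85.9]
ft_force: [-0.0, -0.1, -2.1]
finger_gap: 22.5
time: 6.65
tool_pos: [566.9, 32.1, 25.9]
tcp_rot: [180.0, -0.0, 85.9]
ft_force: [-0.2, -0.7, -1.9]
finger_gap: 22.2
t 6.65 tcp [566.9  32.1  25.9] bed [-4.5 26.1] rot [ 1.800e+02 -1.000e-02  8.593e+01] F [-0.2 -0.7 -1.9] gap 22.2
```

View pics/w4.png

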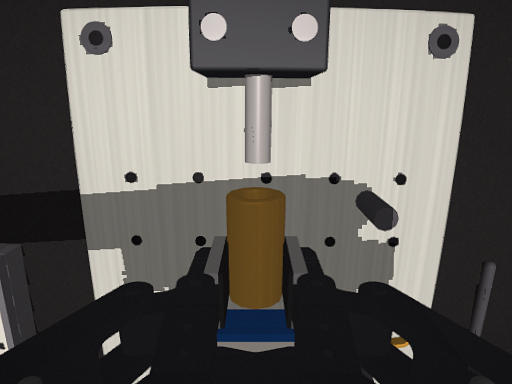

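The sleeve is clear of the rod: the tip is at (258,160) and the sleeve mouth at (256,195). Lift it and carry it to the pocket.

```bash
python3 -m jog '[[0,0,-0.1,0,0,0],[0,0,-0.2,0,0,0],[0,0,-0.3,0,0,0],[0,0,-0.4,0,0,0],[0,0,-0.4,0,0,0],[0,0,-0.4,0,0,0]]'
python3 - <<'E'
from h import *
stat(); print(delta([498,338,125],100.8))
E
```

```text
time: 7.3
tool_pos: [567.3, 32.3, 126.2]
tcp_rot: [179.9, -0.0, 86.0]
ft_force: [-0.3, -0.0, -1.8]
finger_gap: 22.7
t 7.3 tcp [567.3  32.3 126.2] bed [-4.2 26.3] rot [ 1.7992e+02 -1.0000e-02  8.5960e+01] F [-0.3 -0.  -1.8] gap 22.7
(array([ 1.2003, -0.3626,  0.0045]), array([ 0.0004,  0.    , -0.0824]))
```

```bash
python3 -m jog '[[0.12,-0.03,0,0,0,-0.01],[0.26,-0.07,0,0,0,-0.025],[0.4,-0.12,0,0,0,-0.04],[0.55,-0.16,0,0,0,-0.055],[0.7,-0.2,0,0,0,-0.07],[0.82,-0.24,0,0,0,-0.082],[0.9,-0.27,0,0,0,-0.082],[0.95,-0.29,0,0,0,-0.082],[0.95,-0.29,0,0,0,-0.082]]'
python3 - <<'E'
from h import *
stat(); print(delta([498,338,125],100.8))
E
```

```text
time: 8.2
tool_pos: [510.0, 275.1, 124.3]
tcp_rot: [-179.9, 0.0, 100.8]
ft_force: [-0.4, -0.8, -1.2]
finger_gap: 22.1
t 8.2 tcp [510.  275.1 124.3] bed [-79.4 264.2] rot [-1.7986e+02  2.0000e-02  1.0082e+02] F [-0.4 -0.8 -1.2] gap 22.1
(array([ 2.56e-01,  2.00e-04, -2.80e-03]), array([-0.0008,  0.0001,  0.0001]))
```

```bash
python3 -m jog '[[0.08,0,0,0,0,0],[0.18,0,0,0,0,0],[0.235,0,0,0,0,0],[0.25,0,0,0,0,0],[0.25,0,0,0,0,0],[0.25,0,0,0,0,0]]'
python3 - <<'E'
from h import *
stat(); print(delta([498,338,24],100.8))
s=r.snapshot("wrist"); cv2.imwrite("pics/w5.png",s["pixels"][:,:,::-1])
s=r.snapshot("scene"); crop(s,"s5.png",240,90,400,210,5)
E
```

```text
time: 8.8
tool_pos: [500.0, 334.5, 125.7]
tcp_rot: [-180.0, 0.0, 100.7]
ft_force: [0.0, 0.3, -0.9]
finger_gap: 22.2
t 8.8 tcp [500.  334.5 125.7] bed [-93.7 322.7] rot [-1.7998e+02  4.0000e-02  1.0068e+02] F [ 0.   0.3 -0.9] gap 22.2
(array([ 0.0155, -0.0052,  0.4067]), array([-0.0001,  0.0002, -0.0007]))
```

View pics/w5.png

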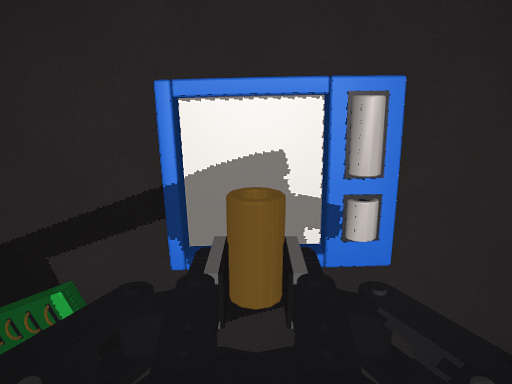

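View pics/s5.png

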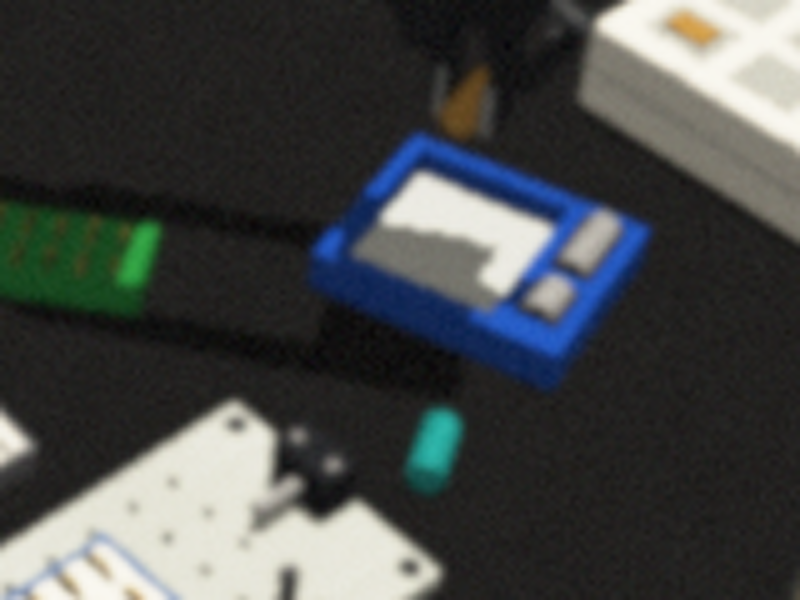

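Run:
```python
from h import *
s=r.snapshot("wrist"); stat()
T=onz(s,[(180,98),(322,98),(321,243),(188,246)],10);print(T.round(1).tolist(),T.mean(0))
T=onz(s,[(157,82),(329,77),(327,266),(172,268)],30);print(T.round(1).tolist(),T.mean(0))
print(delta([498,338,24],100.8))
```

```text
t 8.95 tcp [500.  334.7 125.9] bed [-93.7 322.9] rot [-1.8000e+02  1.0000e-02  1.0065e+02] F [-0.3  0.4 -1.2] gap 22.3
[[432.2, 392.0, 10.0], [533.5, 411.2, 10.0], [559.4, 300.9, 10.0], [453.9, 278.1, 10.0]] [494.77230589 345.56462474  10.        ]
[[419.8, 400.2, 30.0], [531.3, 424.5, 30.0], [562.9, 290.9, 30.0], [446.7, 267.0, 30.0]] [490.18914289 345.64795945  30.        ]
(array([ 0.0146, -0.0056,  0.4076]), array([-0.    ,  0.0001, -0.0008]))
```

```bash
python3 -m jog '[[0.015,-0.01,0.08,0,0,0],[0.015,-0.01,0.2,0,0,0],[0.015,-0.01,0.32,0,0,0],[0.015,-0.01,0.4,0,0,0],[0.015,-0.01,0.42,0,0,0],[0.015,-0.01,0.42,0,0,0],[0.015,-0.01,0.42,0,0,0]]'; python3 -m jog '[[0,0,0.006,0,0,0],[0,0,0.012,0,0,0],[0,0,0.012,0,0,0]]'
```

```text
time: 9.65
tool_pos: [497.7, 339.1, 22.5]
tcp_rot: [179.9, -0.0, 100.7]
ft_force: [-0.3, 0.3, -0.7]
finger_gap: 22.1
time: 9.95
tool_pos: [496.9, 338.9, 18.5]
tcp_rot: [180.0, -0.0, 100.7]
ft_force: [0.0, -0.1, -1.0]
finger_gap: 22.6
```

```bash
python3 -m jog '[[0,0,0.004,0,0,0],[0,0,0.008,0,0,0],[0,0,0.012,0,0,0],[0,0,0.012,0,0,0]]'; python3 -m jog '[[0,0,0.004,0,0,0],[0,0,0.006,0,0,0],[0,0,0.006,0,0,0]]'
```

```text
time: 10.35
tool_pos: [496.4, 338.7, 14.6]
tcp_rot: [-180.0, 0.0, 100.7]
ft_force: [-0.4, -0.1, -1.3]
finger_gap: 22.2
time: 10.65
tool_pos: [496.6, 338.7, 13.3]
tcp_rot: [-180.0, 0.0, 100.7]
ft_force: [-0.8, 0.1, -1.3]
finger_gap: 22.2
```

```bash
python3 -m jog '[[0,0,0.004,0,0,0],[0,0,0.004,0,0,0]]'; python3 -m jog '[[0,0,0.004,0,0,0],[0,0,0.004,0,0,0]]'
```

```text
time: 10.85
tool_pos: [496.7, 338.8, 13.0]
tcp_rot: [180.0, -0.0, 100.7]
ft_force: [-2.8, -2.1, 3.7]
finger_gap: 22.5
time: 11.05
tool_pos: [496.7, 338.9, 13.0]
tcp_rot: [180.0, 0.0, 100.7]
ft_force: [-7.4, -3.4, 13.4]
finger_gap: 22.1
```

Contact. Ease back 1 mm, then open gently.

```bash
python3 -m jog '[[0,0,-0.004,0,0,0],[0,0,-0.004,0,0,0]]'; python3 -m jog '[[0,0,-0.003,0,0,0],[0,0,-0.003,0,0,0],[0,0,-0.003,0,0,0],[0,0,-0.003,0,0,0]]' 0.36 20
python3 - <<'E'
from h import *
stat()
s=r.snapshot("wrist"); cv2.imwrite("pics/w6.png",s["pixels"][:,:,::-1])
E
```

```text
time: 11.25
tool_pos: [496.9, 339.0, 13.0]
tcp_rot: [180.0, -0.0, 100.7]
ft_force: [-2.1, -0.6, 5.4]
finger_gap: 22.4
time: 11.65
tool_pos: [496.5, 338.7, 12.9]
tcp_rot: [-180.0, 0.0, 100.7]
ft_force: [-0.1, 0.3, 0.9]
finger_gap: 31.1
t 11.65 tcp [496.5 338.7  12.9] bed [-97.5 326.7] rot [-179.99    0.    100.71] F [-0.1  0.3  0.9] gap 31.1
```

View pics/w6.png

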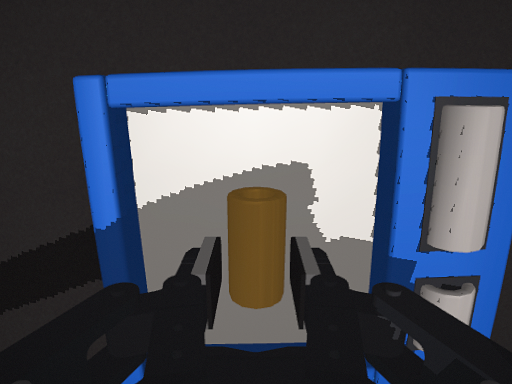

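The sleeve sits between the open pads at (257,245), on the pocket floor. Retreat straight up.

```bash
python3 -m jog '[[0,0,-0.03,0,0,0],[0,0,-0.1,0,0,0],[0,0,-0.2,0,0,0],[0,0,-0.35,0,0,0],[0,0,-0.5,0,0,0],[0,0,-0.5,0,0,0],[0,0,-0.5,0,0,0]]'
python3 - <<'E'
from h import *
stat()
s=r.snapshot("wrist"); crop(s,"w7.png",100,50,420,290,2)
print(delta([*bed2w(2,-150),145],85.74))
E
```

```text
time: 12.4
tool_pos: [497.7, 339.4, 140.4]
tcp_rot: [179.8, -0.1, 100.7]
ft_force: [0.0, 1.1, -0.9]
finger_gap: 30.5
t 12.4 tcp [497.7 339.4 140.4] bed [-96.4 327.4] rot [ 1.7980e+02 -7.0000e-02  1.0071e+02] F [ 0.   1.1 -0.9] gap 30.5
(array([-1.9449, -0.1084, -0.0264]), array([ 0.0002, -0.0001,  0.0832]))
```

View pics/w7.png

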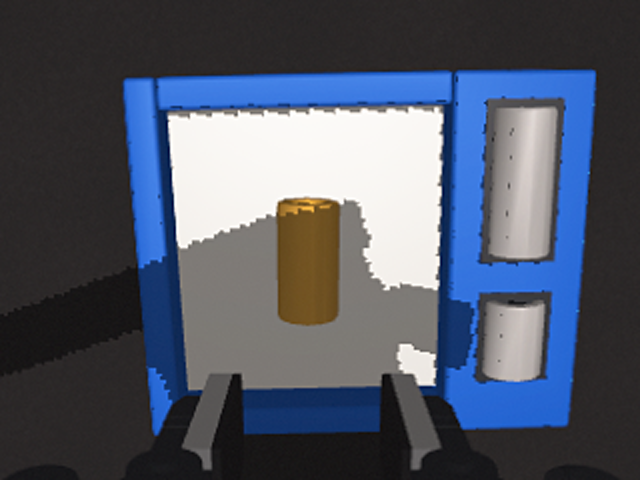

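The sleeve lies on its side near the middle of the pocket, at crop (307,262). Next: fly to behind the plate's right end.

```bash
python3 -m jog '[[-0.15,-0.01,0,0,0,0.01],[-0.33,-0.02,0,0,0,0.03],[-0.52,-0.03,0,0,0,0.05],[-0.7,-0.04,0,0,0,0.07],[-0.85,-0.05,0,0,0,0.083],[-0.97,-0.054,0,0,0,0.083],[-0.97,-0.054,0,0,0,0.083],[-0.97,-0.054,0,0,0,0.083]]' 0.3
python3 - <<'E'
from h import *
stat()
print(delta([*bed2w(-9.5,-150),80],85.74))
E
```

```text
time: 13.25
tool_pos: [527.5, 97.4, 136.7]
tcp_rot: [-179.8, 0.0, 85.7]
ft_force: [-0.1, 1.1, 0.5]
finger_gap: 25.3
t 13.25 tcp [527.5  97.4 136.7] bed [-48.7  88.3] rot [-179.85    0.     85.66] F [-0.1  1.1  0.5] gap 25.3
(array([-0.953 ,  0.1588,  0.2265]), array([-0.0009,  0.    , -0.0004]))
```

```bash
python3 -m jog '[[-0.15,0.03,0,0,0,0],[-0.35,0.06,0,0,0,0],[-0.55,0.09,0,0,0,0],[-0.75,0.12,0,0,0,0],[-0.9,0.15,0,0,0,0],[-0.953,0.155,0,0,0,0],[-0.953,0.155,0,0,0,0],[-0.953,0.155,0,0,0,0]]'
python3 - <<'E'
from h import *
stat()
s=r.snapshot("wrist"); cv2.imwrite("pics/w8.png",s["pixels"][:,:,::-1]);np.savez("w8.npz",**s)
print(delta([*bed2w(-9.5,-150),26],85.74))
E
```

```text
time: 14.05
tool_pos: [549.2, -140.8, 137.4]
tcp_rot: [-179.9, -0.1, 85.8]
ft_force: [-0.0, -0.2, 0.1]
finger_gap: 25.4
t 14.05 tcp [ 549.2 -140.8  137.4] bed [  -9.3 -147.6] rot [-1.7993e+02 -7.0000e-02  8.5810e+01] F [-0.  -0.2  0.1] gap 25.4
(array([-1.150e-02, -4.000e-04,  4.463e-01]), array([-0.0003, -0.0003,  0.0007]))
```

View pics/w8.png

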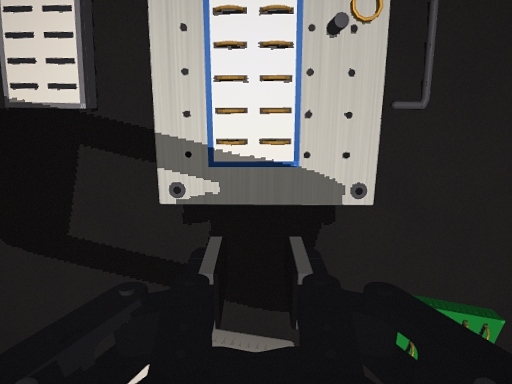

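Run:
```python
from h import *
s=dict(np.load("w8.npz"))
print(w2bed(onz(s,[(208.5,162),(299.5,161)],40)),w2bed(onz(s,[(208,0),(301,0)],40)), w2bed(onz(s,[(160,204),(374,204)],20)))
```

```text
[[ -43.53093326 -122.68336298]
 [  20.45104684 -121.75520762]] [[-41.10850101 -17.86639797]
 [ 18.18106572 -17.70220733]] [[ -85.85619757 -159.70870079]
 [  83.55679223 -159.11973817]]
```

```bash
python3 -m jog '[[-0.002,-0.006,0.1,0,0,0],[-0.002,-0.006,0.25,0,0,0],[-0.002,-0.006,0.38,0,0,0],[-0.002,-0.006,0.44,0,0,0],[-0.002,-0.006,0.447,0,0,0],[-0.002,-0.006,0.447,0,0,0],[-0.002,-0.006,0.447,0,0,0]]';  python3 - <<'E'
from h import *
stat()
E
```

```text
time: 14.8
tool_pos: [549.6, -143.1, 28.6]
tcp_rot: [179.8, 0.0, 85.8]
ft_force: [-0.1, -0.7, -0.1]
finger_gap: 25.4
t 14.8 tcp [ 549.6 -143.1   28.6] bed [  -8.8 -149.8] rot [1.7982e+02 5.0000e-02 8.5790e+01] F [-0.1 -0.7 -0.1] gap 25.4
```

```bash
python3 -m jog '[[0.015,-0.005,0,0,0,0],[0.035,-0.01,0,0,0,0],[0.055,-0.01,0,0,0,0],[0.075,-0.01,0,0,0,0],[0.095,-0.01,0,0,0,0],[0.115,-0.01,0,0,0,0],[0.135,-0.01,0,0,0,0],[0.15,-0.01,0,0,0,0],[0.16,-0.01,0,0,0,0],[0.16,-0.01,0,0,0,0]]';  python3 - <<'E'
from h import *
stat()
s=r.snapshot("wrist"); cv2.imwrite("pics/w9.png",s["pixels"][:,:,::-1]);np.savez("w9.npz",**s)
E
```

```text
time: 15.8
tool_pos: [548.2, -102.1, 26.2]
tcp_rot: [-180.0, -0.0, 85.8]
ft_force: [-0.3, -0.3, 0.2]
finger_gap: 25.7
t 15.8 tcp [ 548.2 -102.1   26.2] bed [ -13.2 -109.1] rot [-1.7997e+02 -3.0000e-02  8.5790e+01] F [-0.3 -0.3  0.2] gap 25.7
```

View pics/w9.png

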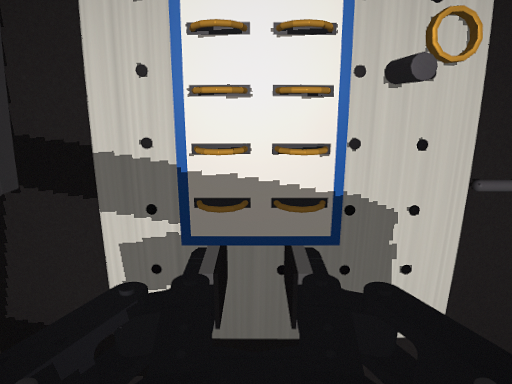

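Run:
```python
from h import *
s=dict(np.load("w9.npz"))
print(w2bed(onz(s,[(181,237),(340,237)],40)),w2bed(onz(s,[(170,0),(354,0)],40)))
s=r.snapshot("top"); crop(s,"t9.png",180,130,330,230,5); stat()
```

```text
[[-44.16056158 -95.44929237]
 [ 19.70550726 -95.27746617]] [[-43.81919923  -8.67960634]
 [ 19.29877326  -8.40500621]]
t 15.9 tcp [ 547.9 -102.2   25.9] bed [ -13.5 -109.2] rot [-1.7993e+02 -5.0000e-02  8.5780e+01] F [ 0.1 -0.5 -0.4] gap 25.9
```

View pics/t9.png

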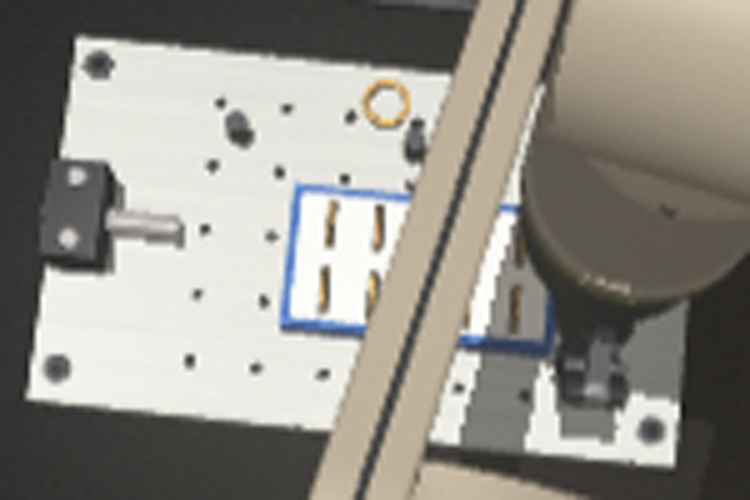

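The plate is moving squarely and its right end is at about y -96. Continue to about 12 mm short of home.

```bash
python3 -m jog '[[0.015,0,0,0,0,0],[0.035,0,0,0,0,0],[0.055,0,0,0,0,0],[0.075,0,0,0,0,0],[0.095,0,0,0,0,0],[0.115,0,0,0,0,0],[0.128,0,0,0,0,0],[0.132,0,0,0,0,0],[0.132,0,0,0,0,0]]';  python3 - <<'E'
from h import *
stat()
s=r.snapshot("wrist"); cv2.imwrite("pics/w10.png",s["pixels"][:,:,::-1]);np.savez("w10.npz",**s)
E
```

```text
time: 16.8
tool_pos: [550.9, -69.6, 26.5]
tcp_rot: [180.0, -0.0, 85.8]
ft_force: [-0.2, -1.1, 0.1]
finger_gap: 26.0
t 16.8 tcp [550.9 -69.6  26.5] bed [-13.  -76.5] rot [ 1.800e+02 -1.000e-02  8.578e+01] F [-0.2 -1.1  0.1] gap 26.0
```

View pics/w10.png

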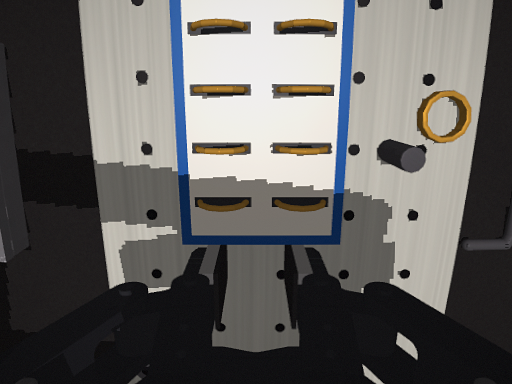

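Plate is square and about 14 mm short (right end edge at row 243). Back off, lift, then turn 90° for the +x push.

```bash
python3 -m jog '[[-0.03,0,0,0,0,0],[-0.05,0,-0.05,0,0,0],[-0.05,0,-0.15,0,0,0],[-0.05,0,-0.25,0,0,0],[-0.05,0,-0.3,0,0,0],[-0.05,0,-0.3,0,0,0]]';  python3 - <<'E'
from h import *
stat()
print(delta([*bed2w(-76,3),100],-4.26))
E
```

```text
time: 17.45
tool_pos: [551.8, -83.3, 104.5]
tcp_rot: [179.7, 0.0, 85.7]
ft_force: [0.1, 0.9, 0.8]
finger_gap: 26.0
t 17.45 tcp [551.8 -83.3 104.5] bed [-11. -90.] rot [1.797e+02 5.000e-02 8.574e+01] F [0.1 0.9 0.8] gap 26.0
(array([ 0.3721, -0.26  ,  0.0164]), array([ 0.0015, -0.0011,  0.5   ]))
```

```bash
python3 -m jog '[[0.1,-0.08,0,0,0,0.05],[0.2,-0.16,0,0,0,0.1],[0.3,-0.24,0,0,0,0.15],[0.37,-0.26,0,0,0,0.2],[0.37,-0.26,0,0,0,0.25],[0.37,-0.26,0,0,0,0.3],[0.37,-0.26,0,0,0,0.35],[0.37,-0.26,0,0,0,0.4],[0.37,-0.26,0,0,0,0.45],[0.37,-0.26,0,0,0,0.5]]'; python3 -m jog '[[0,0,0,0,0,0],[0,0,0,0,0,0],[0,0,0,0,0,0]]'
python3 - <<'E'
from h import *
stat()
print(delta([*bed2w(-74,3),26],-4.26))
s=r.snapshot("wrist"); cv2.imwrite("pics/w11.png",s["pixels"][:,:,::-1]);np.savez("w11.npz",**s)
E
```

```text
time: 18.45
tool_pos: [491.0, 14.6, 100.0]
tcp_rot: [-180.0, 0.1, -0.5]
ft_force: [-0.4, -0.1, -1.3]
finger_gap: 25.5
time: 18.75
tool_pos: [491.6, 14.6, 100.9]
tcp_rot: [-180.0, 0.0, 0.0]
ft_force: [0.0, -0.1, -0.3]
finger_gap: 25.8
t 18.75 tcp [491.6  14.6 100.9] bed [-78.4   3.1] rot [-1.8e+02  4.0e-02  3.0e-02] F [ 0.  -0.1 -0.3] gap 25.8
(array([0.0177, 0.0018, 0.2997]), array([-0.    ,  0.0002,  0.0238]))
```

View pics/w11.png

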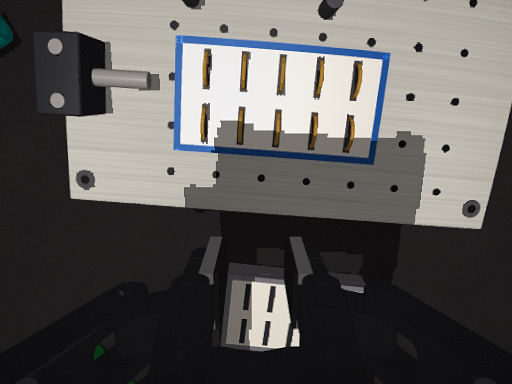

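```bash
python3 -m jog '[[0.018,0,0,0,0,0.024],[0.018,0,0.08,0,0,0.024],[0.018,0,0.18,0,0,0.024],[0.018,0,0.27,0,0,0.024],[0.018,0,0.295,0,0,0.024],[0.018,0,0.3,0,0,0.024],[0.018,0,0.3,0,0,0.024],[0.018,0,0.3,0,0,0.024]]'
python3 - <<'E'
from h import *
stat()
s=r.snapshot("wrist"); cv2.imwrite("pics/w12.png",s["pixels"][:,:,::-1]);np.savez("w12.npz",**s)
E
```

```text
time: 19.6
tool_pos: [497.6, 14.6, 27.8]
tcp_rot: [-180.0, -0.1, -4.5]
ft_force: [-0.2, 0.1, -0.2]
finger_gap: 26.0
t 19.6 tcp [497.6  14.6  27.8] bed [-72.4   3.5] rot [-1.80e+02 -1.30e-01 -4.48e+00] F [-0.2  0.1 -0.2] gap 26.0
```

View pics/w12.png

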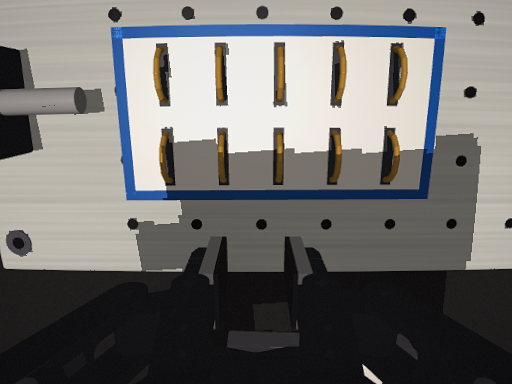

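```bash
python3 -m jog '[[0.02,0,0,0,0,0],[0.04,0,0,0,0,0],[0.06,0,0,0,0,0],[0.08,0,0,0,0,0],[0.1,0,0,0,0,0],[0.115,0,0,0,0,0],[0.125,0,0,0,0,0],[0.13,0,0,0,0,0],[0.13,0,0,0,0,0]]'; python3 -m jog '[[0.004,0,0,0,0,0],[0.008,0,0,0,0,0],[0.008,0,0,0,0,0]]';python3 -m jog '[[0.004,0,0,0,0,0],[0.008,0,0,0,0,0],[0.008,0,0,0,0,0]]'
python3 - <<'E'
from h import *
stat()
s=r.snapshot("wrist"); cv2.imwrite("pics/w13.png",s["pixels"][:,:,::-1]);np.savez("w13.npz",**s)
E
```

```text
time: 20.55
tool_pos: [528.9, 12.1, 26.3]
tcp_rot: [-180.0, -0.0, -4.5]
ft_force: [-0.7, 0.2, 0.5]
finger_gap: 25.8
time: 20.85
tool_pos: [530.9, 11.9, 26.4]
tcp_rot: [-180.0, -0.0, -4.5]
ft_force: [-1.0, -0.8, -0.7]
finger_gap: 25.6
time: 21.15
tool_pos: [533.0, 11.8, 26.4]
tcp_rot: [-180.0, -0.0, -4.5]
ft_force: [-1.0, 0.4, -0.6]
finger_gap: 25.5
t 21.15 tcp [533.   11.8  26.4] bed [-36.9   3.4] rot [-1.8e+02 -2.0e-02 -4.5e+00] F [-1.   0.4 -0.6] gap 25.5
```

View pics/w13.png

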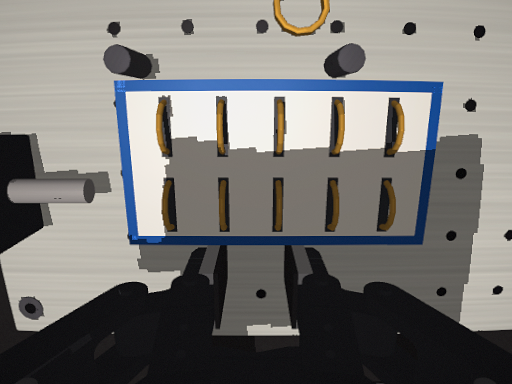

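Nearly touching the dowels, at (135,65) and (345,60). Continue in 1 mm steps.

```bash
python3 -m jog '[[0.004,0,0,0,0,0],[0.008,0,0,0,0,0],[0.008,0,0,0,0,0]]';python3 -m jog '[[0.004,0,0,0,0,0],[0.008,0,0,0,0,0],[0.008,0,0,0,0,0]]'
```

```text
time: 21.5
tool_pos: [534.7, 11.6, 26.4]
tcp_rot: [180.0, 0.0, -4.5]
ft_force: [-2.6, -0.1, 1.7]
finger_gap: 25.6
time: 21.8
tool_pos: [534.8, 11.6, 26.2]
tcp_rot: [180.0, 0.3, -4.5]
ft_force: [-12.4, 0.2, 9.6]
finger_gap: 25.8
```

```bash
python3 -c "
from h import *
stat()"
```

```text
t 21.8 tcp [534.8  11.6  26.2] bed [-35.    3.3] rot [179.99   0.25  -4.49] F [-12.4   0.2   9.6] gap 25.8
```

```bash
python3 -m jog '[[0.004,0,0,0,0,0],[0.004,0,0,0,0,0],[0.004,0,0,0,0,0]]'
python3 - <<'E'
from h import *
stat()
s=r.snapshot("wrist"); cv2.imwrite("pics/w14.png",s["pixels"][:,:,::-1]);np.savez("w14.npz",**s)
E
```

```text
time: 22.1
tool_pos: [534.9, 11.7, 25.9]
tcp_rot: [180.0, 0.4, -4.5]
ft_force: [-16.9, -0.0, 12.0]
finger_gap: 25.7
t 22.1 tcp [534.9  11.7  25.9] bed [-35.    3.4] rot [179.99   0.36  -4.48] F [-16.9  -0.   12. ] gap 25.7
```

View pics/w14.png

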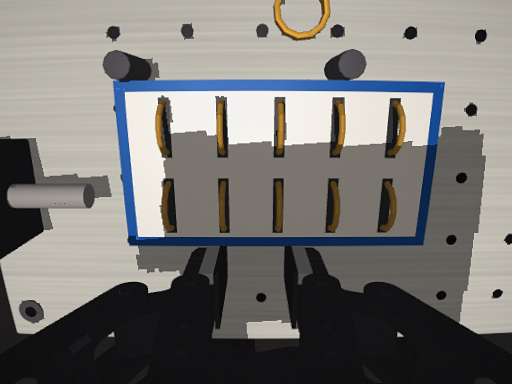

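The plate now touches both dowels and is square, at 17 N. Back off, lift, turn back, and push along +y in line with the rod.

```bash
python3 -m jog '[[-0.03,0,0,0,0,0],[-0.06,0,0,0,0,0],[-0.07,0,-0.08,0,0,0],[-0.07,0,-0.18,0,0,0],[-0.07,0,-0.28,0,0,0],[-0.07,0,-0.3,0,0,0]]' 0.12;  python3 - <<'E'
from h import *
stat()
print(delta([*bed2w(-1,-95),100],85.74))
E
```

```text
time: 22.75
tool_pos: [522.8, 12.6, 105.1]
tcp_rot: [-180.0, -0.4, -4.5]
ft_force: [0.2, -0.9, 0.1]
finger_gap: 10.5
t 22.75 tcp [522.8  12.6 105.1] bed [-47.1   3.4] rot [-180.     -0.38   -4.49] F [ 0.2 -0.9  0.1] gap 10.5
(array([0.186 , 0.393 , 0.0216]), array([ 0.0017, -0.0017, -0.5013]))
```

```bash
python3 -m jog '[[0.03,0.1,0,0,0,-0.05],[0.06,0.2,0,0,0,-0.1],[0.1,0.3,0,0,0,-0.15],[0.15,0.39,0,0,0,-0.2],[0.186,0.393,0,0,0,-0.25],[0.186,0.393,0,0,0,-0.3],[0.186,0.393,0,0,0,-0.35],[0.186,0.393,0,0,0,-0.4],[0.186,0.393,0,0,0,-0.45],[0.186,0.393,0,0,0,-0.5]]'; python3 -m jog '[[0,0,0,0,0,-0.02],[0,0,0,0,0,-0.02],[0,0,0,0,0,-0.02]]'
python3 - <<'E'
from h import *
stat()
print(delta([*bed2w(-1,-92),24.5],85.74))
E
```

```text
time: 23.75
tool_pos: [558.6, -88.7, 100.4]
tcp_rot: [-180.0, -0.0, 81.8]
ft_force: [-0.3, 0.0, -0.3]
finger_gap: 10.3
time: 24.05
tool_pos: [558.7, -88.7, 100.8]
tcp_rot: [-180.0, -0.0, 84.9]
ft_force: [0.4, 0.2, 0.6]
finger_gap: 10.2
t 24.05 tcp [558.7 -88.7 100.8] bed [ -3.8 -95. ] rot [-179.98   -0.     84.92] F [0.4 0.2 0.6] gap 10.2
(array([0.0121, 0.011 , 0.3053]), array([-0.0001, -0.    , -0.0046]))
```

```bash
python3 -m jog '[[0,0.01,0.05,0,0,-0.0045],[0,0.01,0.15,0,0,-0.0045],[0,0.01,0.25,0,0,-0.0045],[0,0.01,0.295,0,0,-0.0045],[0,0.01,0.302,0,0,-0.0045],[0,0.01,0.302,0,0,-0.0045],[0,0.01,0.302,0,0,-0.0045]]';python3 -m jog '[[0.015,0,0,0,0,0],[0.03,0,0,0,0,0],[0.045,0,0,0,0,0],[0.06,0,0,0,0,0],[0.07,0,0,0,0,0],[0.07,0,0,0,0,0]]'
python3 - <<'E'
from h import *
stat()
s=r.snapshot("wrist"); cv2.imwrite("pics/w15.png",s["pixels"][:,:,::-1]);np.savez("w15.npz",**s)
E
```

```text
time: 24.75
tool_pos: [562.6, -89.3, 27.2]
tcp_rot: [179.9, 0.0, 85.9]
ft_force: [-0.5, 0.2, 0.2]
finger_gap: 9.9
time: 25.35
tool_pos: [562.7, -71.1, 25.9]
tcp_rot: [-180.0, -0.0, 85.9]
ft_force: [0.6, 0.2, -0.1]
finger_gap: 10.1
t 25.35 tcp [562.7 -71.1  25.9] bed [ -1.1 -77.1] rot [-179.99   -0.     85.89] F [ 0.6  0.2 -0.1] gap 10.1
```

View pics/w15.png

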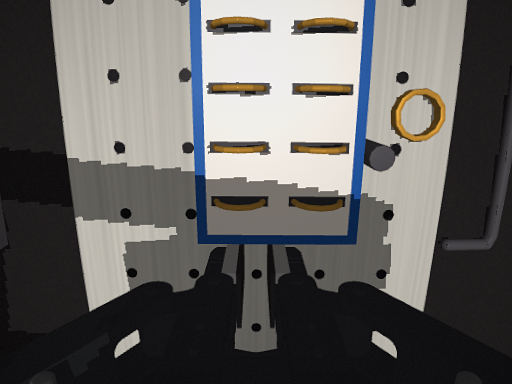

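```bash
python3 -m jog '[[0.01,0,0,0,0,0],[0.02,0,0,0,0,0],[0.03,0,0,0,0,0],[0.04,0,0,0,0,0],[0.044,0,0,0,0,0],[0.044,0,0,0,0,0]]';python3 -m jog '[[0.004,0,0,0,0,0],[0.008,0,0,0,0,0],[0.008,0,0,0,0,0]]';python3 -m jog '[[0.004,0,0,0,0,0],[0.004,0,0,0,0,0]]'; python3 -c "
from h import *
stat()"
```

```text
time: 26.0
tool_pos: [563.5, -60.3, 25.9]
tcp_rot: [-180.0, -0.0, 85.9]
ft_force: [0.2, -0.1, 0.0]
finger_gap: 10.4
time: 26.3
tool_pos: [563.6, -58.5, 25.9]
tcp_rot: [-180.0, -0.0, 85.9]
ft_force: [-0.4, -1.7, -0.8]
finger_gap: 10.6
time: 26.5
tool_pos: [563.7, -57.5, 25.9]
tcp_rot: [-180.0, -0.0, 85.9]
ft_force: [0.2, -1.2, -0.4]
finger_gap: 9.8
t 26.5 tcp [563.7 -57.5  25.9] bed [ -1.1 -63.5] rot [-180.     -0.     85.86] F [ 0.2 -1.2 -0.4] gap 9.8
```

```bash
python3 -m jog '[[0.004,0,0,0,0,0],[0.004,0,0,0,0,0]]';python3 -m jog '[[0.004,0,0,0,0,0],[0.004,0,0,0,0,0]]'
python3 - <<'E'
from h import *
stat()
s=r.snapshot("wrist"); cv2.imwrite("pics/w16.png",s["pixels"][:,:,::-1])
E
```

```text
time: 26.7
tool_pos: [563.8, -56.5, 25.9]
tcp_rot: [-180.0, -0.0, 85.9]
ft_force: [-0.1, -0.7, 0.2]
finger_gap: 10.3
time: 26.9
tool_pos: [563.9, -55.5, 25.9]
tcp_rot: [-180.0, -0.0, 85.9]
ft_force: [-0.0, -1.4, -0.1]
finger_gap: 10.3
t 26.9 tcp [563.9 -55.5  25.9] bed [ -1.1 -61.4] rot [-1.800e+02 -1.000e-02  8.586e+01] F [-0.  -1.4 -0.1] gap 10.3
```

View pics/w16.png

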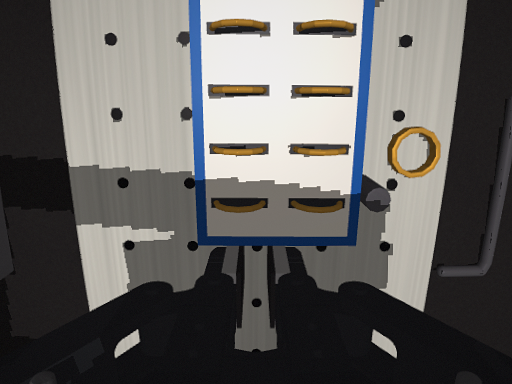

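```bash
python3 -m jog '[[0.004,0,0,0,0,0],[0.004,0,0,0,0,0]]';python3 -m jog '[[0.004,0,0,0,0,0],[0.004,0,0,0,0,0]]'; python3 -m jog '[[0.004,0,0,0,0,0],[0.004,0,0,0,0,0]]'
```

```text
time: 27.15
tool_pos: [563.9, -54.5, 25.9]
tcp_rot: [-180.0, -0.0, 85.9]
ft_force: [-0.3, -0.2, -0.4]
finger_gap: 10.3
time: 27.35
tool_pos: [564.0, -54.3, 25.9]
tcp_rot: [180.0, 0.1, 85.9]
ft_force: [0.1, -4.2, -1.0]
finger_gap: 10.1
time: 27.55
tool_pos: [564.1, -54.3, 26.0]
tcp_rot: [180.0, 0.1, 85.8]
ft_force: [-0.2, -9.4, -0.9]
finger_gap: 10.3
```

```bash
python3 -m jog '[[0.006,0,0,0,0,0],[0.006,0,0,0,0,0],[0.006,0,0,0,0,0]]'; python3 -m jog '[[-0.03,0,0,0,0,0],[-0.07,0,0,0,0,0],[-0.08,0,-0.08,0,0,0],[-0.08,0,-0.18,0,0,0],[-0.08,0,-0.28,0,0,0],[-0.08,0,-0.3,0,0,0]]' 0.3;  python3 - <<'E'
from h import *
stat()
s=r.snapshot("wrist"); cv2.imwrite("pics/w17.png",s["pixels"][:,:,::-1]);np.savez("w17.npz",**s)
print(delta([*bed2w(-64,10),100],-4.26))
E
```

```text
time: 27.85
tool_pos: [564.1, -54.2, 26.0]
tcp_rot: [180.0, 0.3, 85.8]
ft_force: [-0.8, -15.6, -1.5]
finger_gap: 10.3
time: 28.45
tool_pos: [565.1, -71.7, 104.6]
tcp_rot: [179.7, 0.0, 85.9]
ft_force: [0.8, -0.2, 0.4]
finger_gap: 25.6
t 28.45 tcp [565.1 -71.7 104.6] bed [  1.3 -77.5] rot [1.7967e+02 2.0000e-02 8.5850e+01] F [ 0.8 -0.2  0.4] gap 25.6
(array([ 0.3502, -0.2592,  0.0141]), array([ 0.0013, -0.0011,  0.5007]))
```

View pics/w17.png

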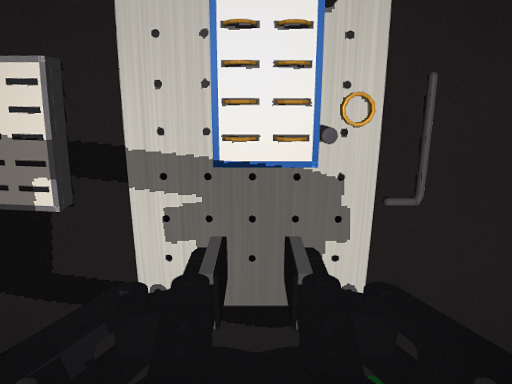

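Stopped firmly on the rod at 15.6 N. I'll repeat the +x seat as a check against both dowels.

```bash
python3 -m jog '[[0.1,-0.08,0,0,0,0.05],[0.2,-0.16,0,0,0,0.1],[0.3,-0.24,0,0,0,0.15],[0.35,-0.26,0,0,0,0.2],[0.35,-0.26,0,0,0,0.25],[0.35,-0.26,0,0,0,0.3],[0.35,-0.26,0,0,0,0.35],[0.35,-0.26,0,0,0,0.4],[0.35,-0.26,0,0,0,0.45],[0.35,-0.26,0,0,0,0.5]]'; python3 -m jog '[[0,0,0,0,0,0.023],[0,0,0,0,0,0.023],[0,0,0,0,0,0.023]]'
python3 - <<'E'
from h import *
stat()
print(delta([*bed2w(-52,10),26],-4.26))
s=r.snapshot("wrist"); cv2.imwrite("pics/w18.png",s["pixels"][:,:,::-1]);np.savez("w18.npz",**s)
E
```

```text
time: 29.5
tool_pos: [503.3, 21.0, 99.3]
tcp_rot: [-180.0, 0.1, -0.4]
ft_force: [-0.0, -0.1, -0.3]
finger_gap: 26.2
time: 29.8
tool_pos: [503.6, 20.9, 99.9]
tcp_rot: [-180.0, 0.1, -4.1]
ft_force: [-0.6, -0.5, 0.3]
finger_gap: 25.6
t 29.8 tcp [503.6  20.9  99.9] bed [-66.8  10.3] rot [-1.7999e+02  8.0000e-02 -4.0800e+00] F [-0.6 -0.5  0.3] gap 25.6
(array([0.0596, 0.0014, 0.2956]), array([-0.    ,  0.0005,  0.001 ]))
```

View pics/w18.png

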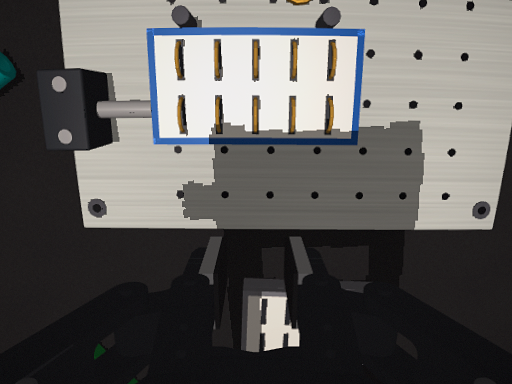

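The plate meets the rod at (152,108) and both dowels at (183,25) and (329,25). Now the confirming +x press.

```bash
python3 -m jog '[[0.03,0,0,0,0,0.001],[0.03,0,0.08,0,0,0.001],[0.03,0,0.18,0,0,0.001],[0.03,0,0.27,0,0,0.001],[0.03,0,0.295,0,0,0.001],[0.03,0,0.295,0,0,0.001],[0.03,0,0.295,0,0,0.001]]'; python3 -m jog '[[0.02,0,0,0,0,0],[0.04,0,0,0,0,0],[0.06,0,0,0,0,0],[0.075,0,0,0,0,0],[0.08,0,0,0,0,0],[0.08,0,0,0,0,0]]'; python3 -c "
from h import *
stat()"
```

```text
time: 30.55
tool_pos: [512.6, 20.3, 28.2]
tcp_rot: [-180.0, -0.1, -4.4]
ft_force: [-0.7, 0.1, 0.6]
finger_gap: 25.5
time: 31.15
tool_pos: [531.8, 18.8, 27.1]
tcp_rot: [-180.0, 0.0, -4.4]
ft_force: [-0.0, -0.3, 0.9]
finger_gap: 25.0
t 31.15 tcp [531.8  18.8  27.1] bed [-38.5  10.3] rot [-1.80e+02  1.00e-02 -4.41e+00] F [-0.  -0.3  0.9] gap 25.0
```

```bash
python3 -m jog '[[0.006,0,0,0,0,0],[0.012,0,0,0,0,0],[0.012,0,0,0,0,0]]'; python3 -m jog '[[0.004,0,0,0,0,0],[0.006,0,0,0,0,0],[0.006,0,0,0,0,0]]'; python3 -c "
from h import *
stat()"
```

```text
time: 31.45
tool_pos: [534.8, 18.6, 27.2]
tcp_rot: [-180.0, -0.0, -4.4]
ft_force: [-0.7, 0.4, 0.3]
finger_gap: 26.1
time: 31.75
tool_pos: [535.1, 18.6, 27.0]
tcp_rot: [180.0, 0.1, -4.4]
ft_force: [-5.5, 0.3, 4.8]
finger_gap: 25.5
t 31.75 tcp [535.1  18.6  27. ] bed [-35.2  10.3] rot [ 1.8e+02  1.3e-01 -4.4e+00] F [-5.5  0.3  4.8] gap 25.5
```

```bash
python3 -m jog '[[0.006,0,0,0,0,0],[0.006,0,0,0,0,0],[0.006,0,0,0,0,0]]'; python3 -m jog '[[-0.03,0,0,0,0,0],[-0.07,0,0,0,0,0],[-0.07,0,-0.08,0,0,0],[-0.07,0,-0.18,0,0,0],[-0.07,0,-0.28,0,0,0],[-0.07,0,-0.32,0,0,0],[-0.07,0,-0.32,0,0,0]]';  python3 - <<'E'
from h import *
stat()
s=r.snapshot("wrist"); crop(s,"w19.png",30,0,430,240,2);np.savez("w19.npz",**s)
E
```

```text
time: 32.05
tool_pos: [535.3, 18.6, 26.7]
tcp_rot: [180.0, 0.3, -4.4]
ft_force: [-11.6, 0.5, 10.4]
finger_gap: 25.3
time: 32.75
tool_pos: [521.4, 19.6, 108.9]
tcp_rot: [-180.0, -0.2, -4.4]
ft_force: [0.1, -0.3, 0.1]
finger_gap: 25.8
t 32.75 tcp [521.4  19.6 108.9] bed [-49.   10.3] rot [-180.     -0.22   -4.41] F [ 0.1 -0.3  0.1] gap 25.8
```

View pics/w19.png

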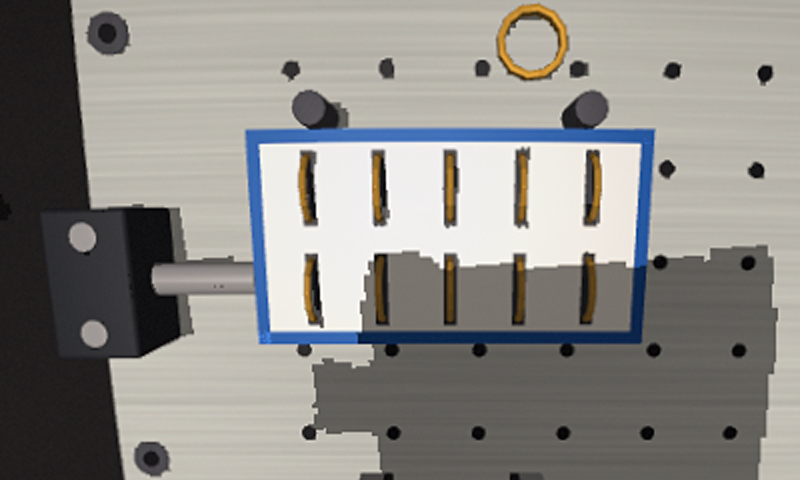

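```bash
python3 -m jog '[[0,0,-0.15,0,0,0],[-0.05,-0.1,-0.3,0,0,0],[-0.15,0.3,-0.4,0,0,0],[-0.2,0.6,-0.4,0,0,0],[-0.2,0.9,-0.4,0,0,0],[-0.2,1,-0.4,0,0,0],[-0.2,1,-0.4,0,0,0],[-0.2,1,-0.4,0,0,0]]'
python3 - <<'E'
from h import *
stat()
s=dict(np.load("w19.npz"))
T=w2bed(onz(s,[(154,65),(357,65),(350.5,171),(161,171)],40)); print(T.round(1).tolist(),T.mean(0),np.degrees(np.arctan2(T[1]-T[0],1)[0]/120))
t=r.snapshot("top"); crop(t,"t20.png",50,120,350,270,2.6); np.savez("t20.npz",**t)
s2=r.snapshot("scene"); crop(s2,"s20.png",180,90,400,265,3.5)
E
```

```text
time: 33.6
tool_pos: [449.4, -228.4, 205.3]
tcp_rot: [-180.0, 0.1, -4.5]
ft_force: [0.4, 0.3, 0.1]
finger_gap: 25.7
t 33.6 tcp [ 449.4 -228.4  205.3] bed [-102.4 -242.4] rot [-1.7998e+02  1.3000e-01 -4.5200e+00] F [0.4 0.3 0.1] gap 25.7
[[38.2, 68.6], [38.1, -50.1], [-25.0, -50.2], [-25.0, 68.5]] [6.57649739 9.20889684] -0.028251699139977212
```

View pics/t20.png

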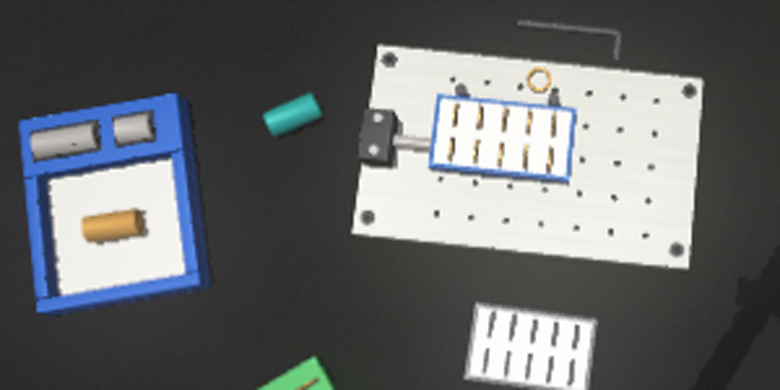

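View pics/s20.png

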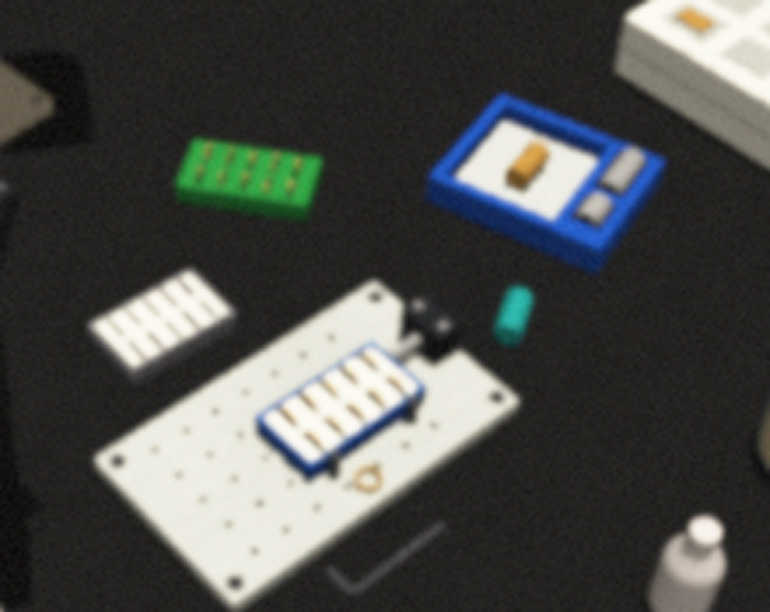

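The sleeve lies in the pocket, at (113,226) in the top view. The plate sits on both dowels and the rod tip with no gap visible, and the bystanders haven't moved. Handing in.

```bash
python3 -m jog '[[0,0,0,0,0,0],[0,0,0,0,0,0],[0,0,0,0,0,0]]'; python3 -c "
from bench import r
print(r.hand_in())"
```

```text
time: 34.0
tool_pos: [451.2, -224.4, 206.5]
tcp_rot: [-180.0, 0.0, -4.3]
ft_force: [0.4, -0.2, -0.5]
finger_gap: 25.8
the job is handed in; nothing more can be done
None
```

The job is done and handed in at 34 s, well under the 69 s limit. I drew the brass sleeve off the rod and laid it on its side in the tray pocket, releasing it only once it touched the floor. I then pushed the plate along the bed to about 14 mm short of home and squared it on both dowels at 17 N. From there I slid it onto the rod tip at 15.6 N and pressed it against the dowels again at 11.6 N.

**Last checks:**
- **Sleeve:** it lies near the middle of the pocket in both the top and scene views.
- **Plate:** it is square to within 0.1° with no visible gap at the dowels or rod tip. The fingers stopped dead at the same place on both dowel presses.
- **Surroundings:** the bystanders look unmoved and the gripper is clear of everything.

**Small disagreements:** the last wrist picture puts the plate centre at (6.6, 9.2) in the bed rather than (8, 10). That is within the 2 mm camera calibration, so I relied on the contact stops. The gripper also read about 22.5 mm on the 24 mm sleeve, but the grip held without slipping.

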